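# Third hand for a new toolbox latch

### The arm

A 6-joint arm with a two-finger parallel gripper is mounted at the origin on the work surface. World frame = base frame: x ahead of the robot, y to its left, z up, the work surface at z = 0. Lengths are in m, angles in rad, forces in N, time in s.
With the tool pointing down it reaches from about 0.375 to 0.975 m from the base axis. Payload 3.8 kg.
Tool frame: the origin (TCP) lies midway between the tips of the shut fingers; the grasp point (between the pads) lies 19 mm behind it; z points along the fingers, y is the direction in which the jaws open and shut (so a half turn about z gives the same grasp; the last joint's range is limited). The gripper opens to 85 mm and grips with 20 to 120 N. Pads are 22 mm wide; open, the fingers measure 114 mm over their backs; the gripper's body (76 mm by 85 mm) begins 54 mm behind the grasp point. The pads swing forward as they close: fully open they stand 13 mm farther back than shut.
Start: joints at [1.177, 0.264, 1.604, -0, 1.274, -0.037], TCP at [0.236, 0.632, 0.231] pointing down, gripper open.
Joint ranges: [-2.63, 2.63], [-0.94, 2.18], [0.31, 2.57], [-1.31, 4.45], [0, 2.66], [-2.55, 2.55]. Speed limits (rad/s): [2.57, 2.57, 3.14, 3.14, 3.14, 3.14].

### API

Orientations are given as a rotation vector (axis times angle).
In Python, from workcell import readout, read_camera, camera_params, bot gives the robot as it stands.
- The arm moves only by the tool apply_moves, never from a script. Its argument "plan" is a list that holds one entry, the list of rows, each a list of 7 numbers: the shift along the tool's x, y, z each as a share of 1000 mm, from -1 to 1, then the turn, a rotation vector about the tool's x, y, z each as a share of pi rad, from -1 to 1, then the gripper command: -1 is fully open, 1 is shut, values between are in proportion. A call has exactly 8 rows; each row is the pose to reach, as a shift and turn from the pose commanded when the call began, along the tool's axes at that moment, turning the shorter way round; what a row does not reach only later rows make up. A row lasts 1/12 s, in which the tool goes at most 41.7 mm and 7.16 degrees, less where a joint would pass 70% of its speed; a pose out of reach is approached as far as the arm can. A call with a number of a shift or a turn outside -1 to 1 is refused whole. A call with a gripper value outside its range is refused whole. The fingers move at their own pace and stop on an object; "force" is the grip in N (left out, the last holds). Time passes only in rows, so rows that repeat a pose let the fingers close, or fill a call up. It gives the time, the measured TCP pose, the force and the opening at its end, in the units of the state.
- readout.read_state(): the state, without advancing time (a new reading comes with each control period).
- read_camera(name): name is "side" or "top" or "wrist"; returns the picture (420x560x3 uint8, red, green, blue); there is no depth.
- camera_params(name): a dict with "fovy" (degrees; the focal length in pixels is half the picture's height over the tangent of half this angle, whatever the lens; pixels are square), "cx", "cy" (the principal point, pixels), "k1" (the pictures are not rectified: a ray, as slopes to the right and down, at radius r is drawn at 1 + k1 r^2 times it, then the intrinsics apply), "rvec" (rotation vector, rad) and "tvec" (3), from world to camera coordinates, as OpenCV has them; the wrist camera has in their place "hand_eye" (4x4, takes a point from camera to tool coordinates, whose origin is the TCP and whose axes are the flange's). Camera axes: x right, y down, z forward; pixel columns grow to the right and rows downward; lengths in m; the calibration is good to about 2 mm. A picture is of the moment at which its call begins: read the wrist's pose just before it. camera_params takes no time and is no camera call.
- bot.finish_job(): hands the job in, once; it reports no verdict.
The state is a dict: "time": time; "q": joint angles; "joint_vel": joint speeds; "joint_torque": joint torques, N m; "tool_pos": TCP position; "tcp_rot": TCP orientation; "wrist_force": force on the tool from outside, world axes, zero at the start; "torque": the same for the moment, N m; "width": opening from 0.0 (shut) to 1.0 (fully open).
Only numpy, scipy, OpenCV 4.12 (cv2) and the standard library are available. Lean on these libraries where they do the work, as an engineer would, in place of code of your own. Each camera call takes 0.05 s, during which the arm holds its last target.

### The job

Shut the toolbox lid. Then pick up the red latch and press it, upright and with its flat back squarely on the middle of the blue sprung plate on the toolbox front (the side away from you), with a steady push of about 10 newtons, so that I can screw it on. Finish while still holding the latch there, off the bench and pushed against the plate; leave the mug, spool, hex keys and fan guard alone.

Things in the scene. Friction and masses are not known exactly. Their poses are not given: they have to be found in the camera images.
- toolbox: Aluminium toolbox, 160 mm deep (its x) by 260 mm wide (its y) by 110 mm high, open at the top under a hinged lid, fixed to the bench. It stands with its hinge side to the robot and its front, with the sprung plate, looking away from the robot. Origin: centre of its underside; its x axis points horizontally from the front to the hinge side (so towards the robot, within about 15 degrees), z up.
- lid (a joint): Angle of the toolbox lid in rad: 0 = shut, lying level on the rim; it starts open at 0.7 to 1.25 (1.57 would be upright). The stiff hinge keeps the lid wherever it is left (about 3 N at the free edge moves it; it does not fall or slam).
- lid_hinge (a point): Point on the hinge line, middle of the toolbox's upper rim on the robot's side, 110 mm above the bench and at the underside of the lid. The lid is a plain flat plate 160 mm (hinge to free edge) by 260 mm by 8 mm with no handle; it turns about the toolbox's y axis and can be pushed shut on its outer face, which looks to the robot when open. This point lies in the lid and its frame turns with it: the plate extends along its -x, the outer face is 8 mm along its +z.
- lid_edge (a point): Middle of the lid's free edge, at its outer (upper) face; 160 mm from the hinge line.
- plate_face (a point): Centre of the outer face of the blue sprung plate on the toolbox front (the side away from the robot), 64 mm wide by 66 mm high by 4 mm thick, its middle 72 mm above the bench and, unloaded, 22 mm off the toolbox's front wall. Its x axis points into the toolbox (the pushing direction, the toolbox's +x, back towards the robot), z up. It moves with the plate.
- plate (a joint): How far the sprung plate is pushed in towards the toolbox, in m: 0 = free, stop at 0.014. Its spring has 1.5 N per mm and no preload, so 10 N is about 0.0067.
- latch_center (a point): Centre of the red plastic latch, a block 26 mm deep (its x) by 40 mm wide (its y) by 64 mm high, about 0.09 kg, loose, standing upright on the bench to the left or the right of the toolbox. Its flat plain red back, 13 mm from the centre, looks along its +x (towards the robot, within about 30 degrees); the front (-x, away from the robot) carries a black lever that stands out 7 mm. The sides to grip are flat, 40 mm apart.
- mug_mid (a point): Brown ceramic mug, bystander, 82 mm high and 76 mm across plus its handle; point on its axis half-way up (41 mm). It stands on the side of the toolbox where the latch is not.
- spool_mid (a point): Yellow plastic spool core, bystander, 68 mm across, 52 mm high, standing beyond the toolbox, to one side; its centre.
- hexkey_large: Larger steel hex key, bystander, 95 mm by 34 mm, 8 mm thick, lying between the robot and the toolbox; origin under the middle of its long leg.
- hexkey_small: Smaller steel hex key, bystander, 75 mm by 26 mm, 6 mm thick, lying between the robot and the toolbox; origin under the middle of its long leg.
- fan_guard: Black plastic fan guard ring, bystander, 132 mm across, 10 mm high, lying flat beyond the toolbox, to one side; origin under its centre.
- latch_back (a point): Centre of the latch's flat back face (13 mm along the latch's +x from its centre): the face that goes on the plate.
There are look-alikes about, which are no part of the job. Of the things shaped like the part that bears latch_center, the red one is meant.

How it is judged:
By the outcome, as a careful person would: the job done as asked, in the order asked, and still so for the second after the job is handed in, while the arm keeps its last pose, push and grip.
It also fails if it takes over 58 s, if anything falls off the work surface, if the arm or the gripper's body presses on something with over 40 N, if the wrist force passes 120 N, or if a joint passes its speed limit or range.

## Working session

There is one attempt and no reset: what is moved stays moved. The work goes in short steps, Python scripts to look and compute and a tool call to move; the robot and the scene stay as the last step left them, time stands still between calls to the robot, and variables do not carry over. Pictures are saved under pics/ and viewed, and the job is handed in when it is done.

Besides the shell and the picture viewer there is one more tool, called after ">>>" by a JSON object that holds its "method" and its "body". apply_moves: Moves the arm, as the interface text tells. Shift numbers are shares of 1000 mm and turn numbers shares of pi rad, none past 1 either way. Its arguments: {"type":"object","properties":{"plan":{"type":"array","items":{"type":"array","items":{"type":"array","items":{"type":"number","minimum":-1,"maximum":1}}}},"force":{"type":"number"}},"required":["plan"]}

```bash
ls; mkdir -p pics; python3 - <<'E'
from workcell import readout, read_camera, camera_params, bot
import cv2
print(readout.read_state())
for n in ["side","top","wrist"]:
    print(n,camera_params(n))
    cv2.imwrite(f"pics/{n}0.png",read_camera(n)[:,:,::-1])
E
```

```text
pics
{'time': 0.0, 'q': array([ 1.17712036e+00,  2.64736593e-01,  1.60541394e+00, -2.93299081e-08,
        1.27368073e+00, -3.68944256e-02]), 'joint_vel': array([-1.16708331e-05,  7.69923390e-04, -8.86763932e-04,  5.05571684e-04,
        5.70144189e-04, -6.25699030e-04]), 'joint_torque': array([ 1.09953742e-04, -5.15103114e+01, -3.67314291e+01, -4.39612711e-05,
        1.26760011e-02, -1.26455834e-05]), 'tool_pos': array([0.23546314, 0.63180508, 0.22995161]), 'tcp_rot': array([-0.5573782 , -3.09126475,  0.00343471]), 'wrist_force': array([-0.44744975,  0.16554095,  0.52744019]), 'torque': array([-0.00458229,  0.00461983, -0.03154229]), 'width': 1.001749625972953}
side {'fovy': 57.08946012819308, 'cx': 284.4213492748524, 'cy': 206.072356576488, 'k1': -0.08003366008596238, 'rvec': array([ 0.09929376, -2.71939317,  1.45024868]), 'tvec': array([0.56185143, 0.10243036, 0.84756109])}
top {'fovy': 46.36293000056012, 'cx': 280.7806022380481, 'cy': 210.93330524951048, 'k1': -0.09333725023539904, 'rvec': array([ 2.14582889, -2.07958064,  0.21530481]), 'tvec': array([0.02264505, 0.54599264, 1.09396785])}
wrist {'fovy': 62.4122030252862, 'cx': 282.86179969859256, 'cy': 202.1314316449307, 'k1': -0.053578590120135314, 'hand_eye': array([[ 2.60212664e-04, -9.57572776e-01, -2.88191447e-01,
         7.32602049e-02],
       [ 9.99999891e-01,  3.60649453e-04, -2.95412867e-04,
        -7.99389876e-04],
       [ 3.86815407e-04, -2.88191339e-01,  9.57572766e-01,
        -1.42681263e-01],
       [ 0.00000000e+00,  0.00000000e+00,  0.00000000e+00,
         1.00000000e+00]])}
```

View pics/side0.png

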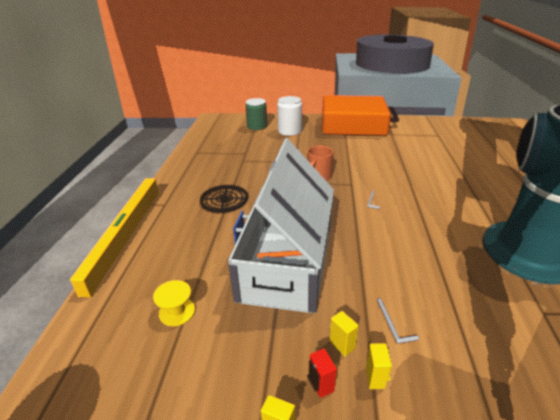

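View pics/top0.png

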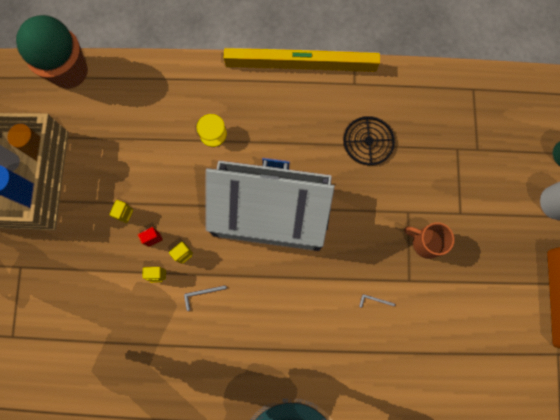

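View pics/wrist0.png

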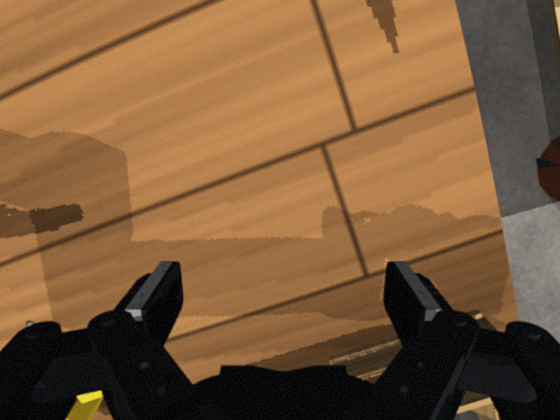

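```bash
cat > h.py <<'E'
import numpy as np, cv2
from scipy.spatial.transform import Rotation as R
from workcell import readout, read_camera, camera_params, bot
def KRt(n,st=None):
    p=camera_params(n); f=210/np.tan(np.radians(p['fovy'])/2)
    K=np.array([[f,0,p['cx']],[0,f,p['cy']],[0,0,1.]])
    if 'rvec' in p:
        Rm=R.from_rotvec(p['rvec']).as_matrix(); t=p['tvec']
    else:
        st=st or readout.read_state()
        T=np.eye(4);T[:3,:3]=R.from_rotvec(st['tcp_rot']).as_matrix();T[:3,3]=st['tool_pos']
        W=np.linalg.inv(T@p['hand_eye']); Rm=W[:3,:3];t=W[:3,3]
    return K,Rm,np.array(t),np.array([p['k1'],0,0,0,0.])
def proj(c,P):
    K,Rm,t,d=c
    return cv2.projectPoints(np.asarray(P,float).reshape(-1,1,3),cv2.Rodrigues(Rm)[0],t,K,d)[0][:,0]
def unproj(c,uv,z):
    K,Rm,t,d=c
    s=cv2.undistortPoints(np.array(uv,float).reshape(-1,1,2),K,d)[:,0]
    D=np.c_[s,np.ones(len(s))]@Rm; C=-Rm.T@t
    return C+D*((z-C[2])/D[:,2])[:,None]
def ray(c,uv):
    K,Rm,t,d=c
    s=cv2.undistortPoints(np.array(uv,float).reshape(-1,1,2),K,d)[:,0]
    D=np.c_[s,np.ones(len(s))]@Rm
    return -Rm.T@t,D/np.linalg.norm(D,axis=1)[:,None]
E
python3 - <<'E'
from h import *
for n in ["side","top"]:
    c=KRt(n);print(n,-c[1].T@c[2])
c=KRt("top")
print(unproj(c,[(150,237),(120,211),(180,252),(153,273)],0.064))
t=cv2.imread("pics/top0.png"); s=cv2.imread("pics/side0.png")
a=t[190:290,90:240]; cv2.imwrite("pics/t1.png",cv2.resize(a,None,fx=5,fy=5,interpolation=2))
a=t[110:260,190:350]; cv2.imwrite("pics/t2.png",cv2.resize(a,None,fx=4,fy=4,interpolation=2))
a=s[300:420,240:430]; cv2.imwrite("pics/s1.png",cv2.resize(a,None,fx=4,fy=4,interpolation=2))
a=s[130:320,210:350]; cv2.imwrite("pics/s2.png",cv2.resize(a,None,fx=3,fy=3,interpolation=2))
E
```

```text
side [0.49373403 0.69120292 0.56832565]
top [0.31138443 0.03432063 1.18205256]
[[0.4721251  0.34079384 0.064     ]
 [0.53128661 0.41753952 0.064     ]
 [0.43971072 0.26822201 0.064     ]
 [0.3893451  0.32710418 0.064     ]]
```

View pics/t1.png

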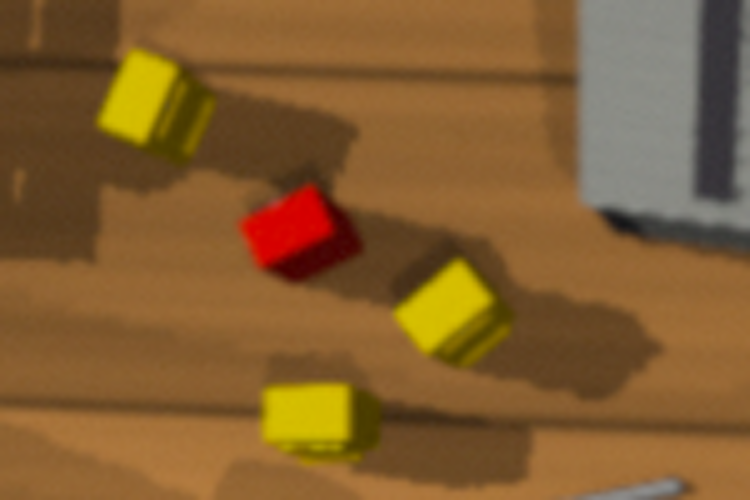

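View pics/t2.png

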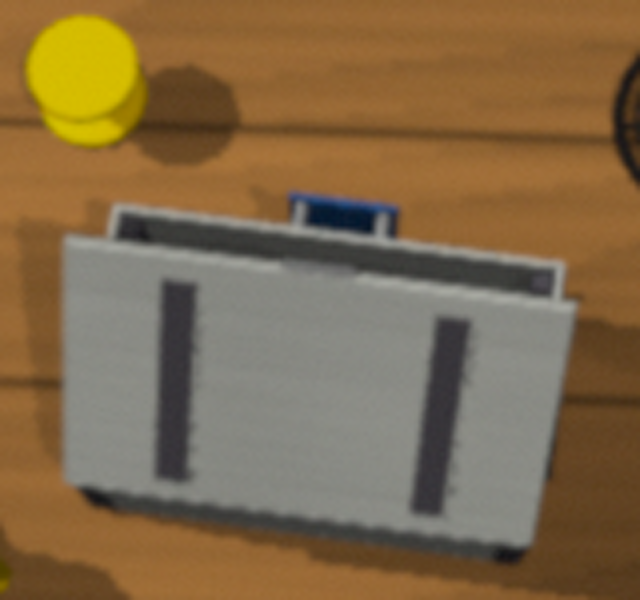

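View pics/s1.png

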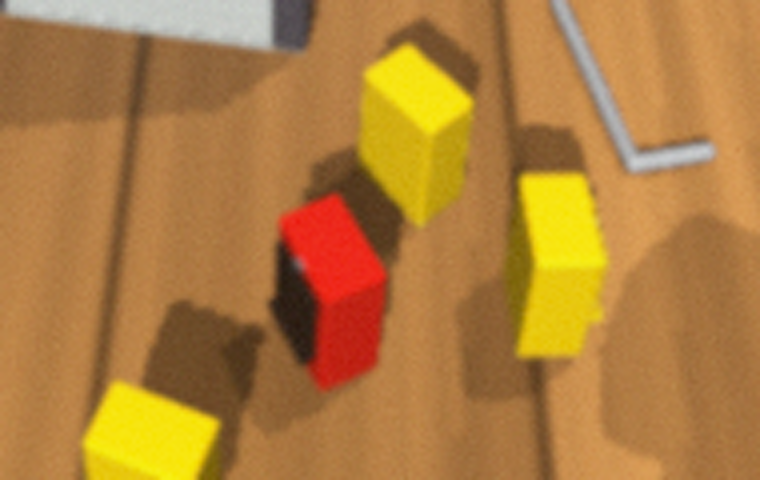

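View pics/s2.png

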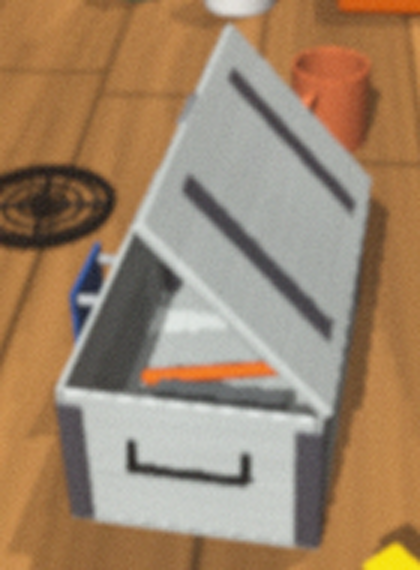

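```bash
cat > fit.py <<'E'
from h import *
from scipy.optimize import least_squares
ct=KRt("top");cs=KRt("side")
def full(p,s,off): return (np.array(p,float)+.5)/s-.5+np.array(off)
def boxpts(p):
    x,y,yaw,lid=p
    def w(q): # toolbox local -> world
        q=np.atleast_2d(q);c,s=np.cos(yaw),np.sin(yaw)
        return np.c_[x+c*q[:,0]-s*q[:,1],y+s*q[:,0]+c*q[:,1],q[:,2]]
    def L(a,b,h): # along -x dist a, y b, h along z of lid
        # lid frame rotated so that -x extends up
        dx=np.array([-np.cos(lid),0,np.sin(lid)]);n=np.array([np.sin(lid),0,np.cos(lid)])
        return w(np.array([.08,b,.11])+a*dx+h*n)
    return w,L
E
cat > fit0.py <<'E'
from fit import *
T=lambda p:full(p,4,(190,110)); S=lambda p:full(p,3,(210,130))
# yaw: box +x points toward robot (world -x): yaw~pi ; box +y = world -y
def res(p,v=False):
    w,L=boxpts(p);yl=-.13;yr=.13
    obs=[(ct,T((118,207)),w((-.08,yl,.11))),(ct,T((565,263)),w((-.08,yr,.11))),
     (ct,T((64,235)),L(.16,yl,.008)),(ct,T((578,302)),L(.16,yr,.008)),
     (ct,T((65,487)),L(0,yl,.008)),(ct,T((530,548)),L(0,yr,.008)),
     (cs,S((60,390)),w((-.08,yl,.11))),(cs,S((75,515)),w((-.08,yl,0))),(cs,S((312,548)),w((.08,yl,0))),
     (cs,S((135,228)),L(.16,yl,0.0)),(cs,S((230,25)),L(.16,yr,0.004)),(cs,S((372,180)),L(0,yr,0.0))]
    r=np.array([proj(c,P)[0]-o for c,o,P in obs])
    if v: print(r.round(1))
    return r.ravel()
s=least_squares(res,[.55,.03,np.pi-.1,1.0],loss='soft_l1');print(s.x,np.degrees(s.x[2:]));res(s.x,True)
w,L=boxpts(s.x)
print("hinge",L(0,0,0),"edge",L(.16,0,.008),"plate",w((-.102,0,.072)))
T=lambda p:full(p,5,(90,190)); S=lambda p:full(p,4,(240,300))
def res2(p,v=False):
    x,y,yaw=p;c_,s_=np.cos(yaw),np.sin(yaw)
    def w(a,b,z): return np.array([[x+c_*a-s_*b,y+s_*a+c_*b,z]])
    # +x ~ world -x, +y ~ world -y
    A=(-.013,.02);B=(-.013,-.02);C=(.013,-.02);D=(.013,.02)
    obs=[(ct,T((241,230)),w(*B,.064)),(ct,T((312,185)),w(*A,.064)),(ct,T((337,238)),w(*D,.064)),(ct,T((262,268)),w(*C,.064)),
    (cs,S((280,215)),w(*A,.064)),(cs,S((335,193)),w(*D,.064)),(cs,S((387,268)),w(*C,.064)),(cs,S((325,303)),w(*B,.064)),
    (cs,S((325,390)),w(*B,0)),(cs,S((378,364)),w(*C,0))]
    r=np.array([proj(c,P)[0]-o for c,o,P in obs])
    if v: print(r.round(1))
    return r.ravel()
s=least_squares(res2,[.47,.34,np.pi],loss='soft_l1');print(s.x,np.degrees(s.x[2]),180-np.degrees(s.x[2]));res2(s.x,True)
for n,px in dict(mug=(430,240),spool=(211,128)).items(): print(n,unproj(ct,[px],.07 if n=='mug' else .05))
E
python3 fit0.py
```

```text
[0.55317006 0.0645724  3.0377328  0.85319738] [174.04926848  48.8846092 ]
[[-0.7 -0.5]
 [ 0.6  0.3]
 [ 0.3  2.2]
 [ 0.4  2.4]
 [ 0.2  0.2]
 [ 1.   0.8]
 [-1.3 -0.2]
 [-0.3  0.6]
 [ 2.5  0.5]
 [-1.   0.3]
 [-0.5 -0.1]
 [-2.3  1.4]]
hinge [[0.47360115 0.07286626 0.11      ]] edge [[0.57225201 0.06258339 0.23580251]] plate [[0.65462043 0.05399773 0.072     ]]
[0.4764169  0.34726402 3.66715052] 210.11224763050606 -30.11224763050606
[[-0.4 -1.4]
 [ 0.7 -0.4]
 [ 0.5 -1.3]
 [ 0.1  0.8]
 [-1.  -0.1]
 [ 0.2 -1.1]
 [ 0.9  0.8]
 [ 0.9 -0.8]
 [-0.7  1. ]
 [ 0.6  0.5]]
mug [[ 0.4844466  -0.30695358  0.07      ]]
spool [[0.74865994 0.2174493  0.05      ]]
```

```bash
cat > go.py <<'E'
from h import *
def down(angy):
    a=np.radians(angy); y=np.array([np.cos(a),np.sin(a),0]);z=np.array([0,0,-1.]);x=np.cross(y,z)
    return R.from_matrix(np.c_[x,y,z])
def row(p,angy,base=None):
    st=readout.read_state()
    p0,R0=(st['tool_pos'],R.from_rotvec(st['tcp_rot'])) if base is None else base
    d=R0.inv().apply(np.array(p)-p0); t=(R0.inv()*down(angy)).as_rotvec()/np.pi
    print(np.r_[d,t].round(4).tolist())
def show():
    s=readout.read_state(); Rm=R.from_rotvec(s['tcp_rot']).as_matrix()
    print('t',round(s['time'],2),'p',s['tool_pos'].round(4),'yang',round(np.degrees(np.arctan2(Rm[1,1],Rm[0,1])),2),'z',Rm[:,2].round(4),'F',s['wrist_force'].round(2),'M',s['torque'].round(3),'w',round(s['width'],3))
E
python3 - <<'E'
from go import *
show()
row((.5472,.0652,.30),84.05)
E
```

```text
t 0.15 p [0.2355 0.632  0.2303] yang 69.56 z [-7.0e-04 -1.6e-03 -1.0e+00] F [ 0.23 -0.31  0.06] M [-0.024  0.013 -0.043] w 0.999
[-0.49, -0.4223, -0.0691, -0.0005, -0.0001, -0.0805]
```

>>> {"method": "apply_moves", "body": {"plan": [[[-0.02,-0.02,-0.05,0,0,0,1],[-0.04,-0.04,-0.07,0,0,0,1],[-0.49,-0.4223,-0.069,-0.0005,0,-0.0805,1],[-0.49,-0.4223,-0.069,-0.0005,0,-0.0805,1],[-0.49,-0.4223,-0.069,-0.0005,0,-0.0805,1],[-0.49,-0.4223,-0.069,-0.0005,0,-0.0805,1],[-0.49,-0.4223,-0.069,-0.0005,0,-0.0805,1],[-0.49,-0.4223,-0.069,-0.0005,0,-0.0805,1]]], "force": 40}}

```text
time: 0.82
tool_pos: [0.3789, 0.3662, 0.2976]
tcp_rot: [0.162, 3.137, 0.002]
wrist_force: [0.5, -0.5, 0.8]
width: 0.003
```

```bash
python3 - <<'E'
from go import *
show()
row((.5472,.0652,.30),84.05)
E
```

```text
t 0.82 p [0.3789 0.3662 0.2976] yang 84.08 z [ 3.0e-04  1.3e-03 -1.0e+00] F [ 0.49 -0.48  0.85] M [-0.049 -0.064 -0.003] w 0.003
[-0.1985, -0.2821, -0.0028, 0.0004, 0.0, 0.0002]
```

>>> {"method": "apply_moves", "body": {"plan": [[[-0.1985,-0.2821,-0.0028,0,0,0,1],[-0.1985,-0.2821,-0.0028,0,0,0,1],[-0.1985,-0.2821,-0.0028,0,0,0,1],[-0.1985,-0.2821,-0.0028,0,0,0,1],[-0.1985,-0.2821,-0.0028,0,0,0,1],[-0.1985,-0.2821,-0.0028,0,0,0,1],[-0.1985,-0.2821,-0.0028,0,0,0,1],[-0.1985,-0.2821,-0.0028,0,0,0,1]]]}}

```text
time: 1.48
tool_pos: [0.5415, 0.0751, 0.3]
tcp_rot: [0.163, 3.137, 0.003]
wrist_force: [0.1, 0.8, -0.1]
width: -0.002
```

```bash
python3 - <<'E'
from go import *
show()
row((.5472,.0652,.30),84.05)
E
```

```text
t 1.48 p [0.5415 0.0751 0.3   ] yang 84.04 z [ 4.0e-04  1.7e-03 -1.0e+00] F [ 0.11  0.81 -0.13] M [-0.019 -0.019 -0.034] w -0.002
[-0.0067, -0.0093, -0.0, 0.0005, 0.0001, -0.0001]
```

>>> {"method": "apply_moves", "body": {"plan": [[[0,0,0.02,0,0,0,1],[0,0,0.04,0,0,0,1],[0,0,0.06,0,0,0,1],[0,0,0.06,0,0,0,1],[0,0,0.06,0,0,0,1],[0,0,0.06,0,0,0,1],[0,0,0.06,0,0,0,1],[0,0,0.06,0,0,0,1]]]}}

```text
time: 2.15
tool_pos: [0.542, 0.0777, 0.242]
tcp_rot: [0.162, 3.134, 0.003]
wrist_force: [0.2, 0.5, -0.5]
width: -0.004
```

```bash
python3 - <<'E'
from go import *
show()
# end: tip centre d=.109, z .116
e=np.array([.9946,-.1037]);H=np.array([.4736,.0729])
row((*(H+.074*e),.22),84.05)
row((*(H+.109*e),.118),84.05)
E
```

```text
t 2.15 p [0.542  0.0777 0.242 ] yang 84.08 z [ 0.0033  0.0018 -1.    ] F [ 0.2   0.54 -0.45] M [0.01  0.009 0.019] w -0.004
[-0.0063, -0.0119, 0.022, 0.0007, 0.001, 0.0002]
[-0.041, -0.0121, 0.1241, 0.0007, 0.001, 0.0002]
```

>>> {"method": "apply_moves", "body": {"plan": [[[-0.0063,-0.012,0.012,0,0,0,1],[-0.0063,-0.012,0.02,0,0,0,1],[-0.008,-0.012,0.028,0,0,0,1],[-0.011,-0.012,0.036,0,0,0,1],[-0.014,-0.012,0.045,0,0,0,1],[-0.017,-0.012,0.054,0,0,0,1],[-0.02,-0.012,0.063,0,0,0,1],[-0.023,-0.012,0.072,0,0,0,1]]]}}

```text
time: 2.82
tool_pos: [0.5632, 0.0631, 0.1671]
tcp_rot: [0.163, 3.137, 0.002]
wrist_force: [-0.1, -0.4, 1.5]
width: -0.001
```

```bash
python3 - <<'E'
from go import *
show()
e=np.array([.9946,-.1037]);H=np.array([.4736,.0729])
row((*(H+.109*e),.118),84.05)
cv2.imwrite("pics/side1.png",read_camera("side")[:,:,::-1])
E
```

```text
t 2.82 p [0.5632 0.0631 0.1671] yang 84.05 z [ 4.0e-04  1.5e-03 -1.0e+00] F [-0.07 -0.41  1.47] M [-0.006 -0.008 -0.015] w -0.001
[-0.0189, 0.0004, 0.0491, 0.0005, 0.0001, 0.0]
```

View pics/side1.png

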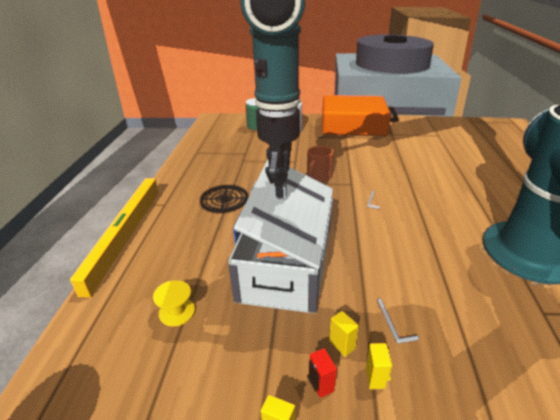

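The lid is being pushed down: the fingertips rest on it near (283,192) and it is now about half shut. I'll continue.

>>> {"method": "apply_moves", "body": {"plan": [[[-0.003,0,0.008,0,0,0,1],[-0.006,0,0.016,0,0,0,1],[-0.009,0,0.024,0,0,0,1],[-0.012,0,0.032,0,0,0,1],[-0.015,0,0.038,0,0,0,1],[-0.018,0,0.043,0,0,0,1],[-0.019,0,0.046,0,0,0,1],[-0.019,0,0.046,0,0,0,1]]]}}

```text
time: 3.53
tool_pos: [0.5817, 0.0611, 0.1212]
tcp_rot: [-0.163, -3.137, -0.002]
wrist_force: [0.9, -0.4, -0.5]
width: -0.0
```

```bash
python3 - <<'E'
from go import *
show()
E
```

```text
t 3.53 p [0.5817 0.0611 0.1212] yang 84.04 z [-5.0e-04  1.4e-03 -1.0e+00] F [ 0.88 -0.38 -0.55] M [-0.016 -0.016  0.01 ] w -0.0
```

>>> {"method": "apply_moves", "body": {"plan": [[[0,0,0.001,0,0,0,1],[0,0,0.001,0,0,0,1],[0,0,0.002,0,0,0,1],[0,0,0.002,0,0,0,1],[0,0,0.003,0,0,0,1],[0,0,0.003,0,0,0,1],[0,0,0.003,0,0,0,1],[0,0,0.003,0,0,0,1]]]}}

```text
time: 4.2
tool_pos: [0.5819, 0.0612, 0.1194]
tcp_rot: [0.163, 3.136, 0.003]
wrist_force: [0.7, 0.7, 0.9]
width: -0.002
```

```bash
python3 - <<'E'
from go import *
show()
E
```

```text
t 4.2 p [0.5819 0.0612 0.1194] yang 84.05 z [ 0.001   0.0016 -1.    ] F [0.71 0.68 0.93] M [-0.005 -0.118  0.006] w -0.002
```

>>> {"method": "apply_moves", "body": {"plan": [[[0,0,0.001,0,0,0,1],[0,0,0.001,0,0,0,1],[0,0,0.002,0,0,0,1],[0,0,0.002,0,0,0,1],[0,0,0.003,0,0,0,1],[0,0,0.003,0,0,0,1],[0,0,0.003,0,0,0,1],[0,0,0.003,0,0,0,1]]]}}

```text
time: 4.87
tool_pos: [0.5821, 0.0612, 0.1184]
tcp_rot: [0.163, 3.136, 0.003]
wrist_force: [-4.0, -0.0, 12.5]
width: 0.0
```

```bash
python3 - <<'E'
from go import *
show()
cv2.imwrite("pics/side2.png",cv2.resize(read_camera("side")[130:320,210:350,::-1],None,fx=3,fy=3,interpolation=2))
E
```

```text
t 4.87 p [0.5821 0.0612 0.1184] yang 84.05 z [ 0.0012  0.0015 -1.    ] F [-4.02 -0.02 12.52] M [-0.051  0.834  0.015] w 0.0
```

View pics/side2.png

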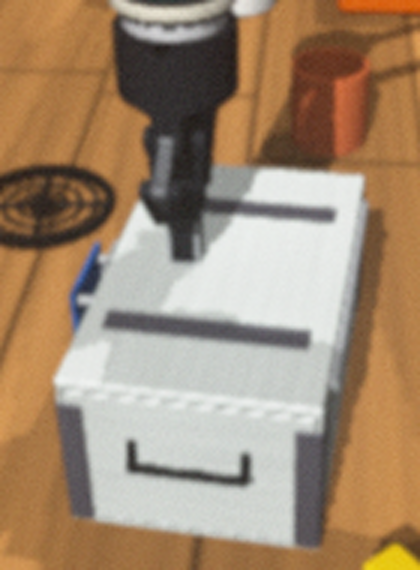

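```bash
python3 - <<'E'
from go import *
row((.4764,.3473,.20),120.1)
E
```

```text
[0.1347, 0.2738, -0.0813, 0.0004, 0.0005, -0.2003]
```

>>> {"method": "apply_moves", "body": {"plan": [[[0,0,-0.03,0,0,0,1],[0,0,-0.06,0,0,0,1],[0.1347,0.2738,-0.09,0,0,-0.2003,1],[0.1347,0.2738,-0.09,0,0,-0.2003,1],[0.1347,0.2738,-0.09,0,0,-0.2003,-0.5],[0.1347,0.2738,-0.085,0,0,-0.2003,-0.5],[0.1347,0.2738,-0.085,0,0,-0.2003,-0.5],[0.1347,0.2738,-0.085,0,0,-0.2003,-0.5]]]}}

```text
time: 5.58
tool_pos: [0.4942, 0.2962, 0.1973]
tcp_rot: [-0.823, 3.032, 0.002]
wrist_force: [0.1, 0.1, 0.7]
width: 0.565
```

```bash
python3 - <<'E'
from go import *
show()
row((.4764,.3473,.20),120.1)
E
```

```text
t 5.58 p [0.4942 0.2962 0.1973] yang 120.39 z [-1.0e-04  1.3e-03 -1.0e+00] F [0.12 0.08 0.71] M [ 0.024 -0.075 -0.007] w 0.565
[-0.0106, 0.0531, -0.0026, 0.0004, 0.0002, 0.0016]
```

>>> {"method": "apply_moves", "body": {"plan": [[[-0.0106,0.053,0,0,0,0.0016,-0.5],[-0.0106,0.053,0,0,0,0.0016,-0.5],[-0.0106,0.053,0,0,0,0.0016,-0.5],[-0.0106,0.053,0,0,0,0.0016,-0.5],[-0.0106,0.053,0,0,0,0.0016,-0.5],[-0.0106,0.053,0,0,0,0.0016,-0.5],[-0.0106,0.053,0,0,0,0.0016,-0.5],[-0.0106,0.053,0,0,0,0.0016,-0.5]]]}}

```text
time: 6.25
tool_pos: [0.4786, 0.3447, 0.1975]
tcp_rot: [-0.805, 3.036, 0.002]
wrist_force: [0.0, -0.3, 0.3]
width: 0.749
```

```bash
python3 - <<'E'
from go import *
show()
im=read_camera("wrist")[:,:,::-1].copy();cv2.imwrite("pics/w2.png",im)
c=KRt("wrist")
yaw=3.66715;x,y=.4764,.3473
P=[[x+np.cos(yaw)*a-np.sin(yaw)*b,y+np.sin(yaw)*a+np.cos(yaw)*b,z] for z in(.064,0) for a,b in((-.013,.02),(-.013,-.02),(.013,-.02),(.013,.02))]
print(proj(c,P).round(1).tolist())
E
```

```text
t 6.25 p [0.4786 0.3447 0.1975] yang 119.7 z [ 3.0e-04  1.3e-03 -1.0e+00] F [ 0.03 -0.27  0.35] M [-0.008  0.01   0.027] w 0.749
[[263.5, 205.8], [311.4, 205.5], [311.9, 175.0], [262.8, 175.3], [266.8, 186.9], [306.4, 186.7], [306.7, 161.2], [266.3, 161.5]]
```

View pics/w2.png

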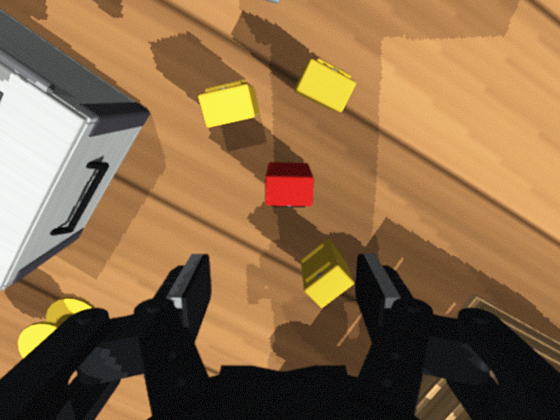

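```bash
python3 - <<'E'
from go import *
show()
row((.4757,.3486,.09),120.1)
row((.4757,.3486,.024),120.1)
E
```

```text
t 6.3 p [0.4786 0.3449 0.1975] yang 119.72 z [ 3.0e-04  1.4e-03 -1.0e+00] F [-0.38  1.1  -0.31] M [-0.021 -0.018  0.017] w 0.748
[0.0007, 0.0046, 0.1075, 0.0003, 0.0003, -0.0021]
[0.0008, 0.0045, 0.1735, 0.0003, 0.0003, -0.0021]
```

>>> {"method": "apply_moves", "body": {"plan": [[[0.0007,0.0046,0.03,0,0,-0.002,-0.5],[0.0007,0.0046,0.06,0,0,-0.002,-0.5],[0.0007,0.0046,0.09,0,0,-0.002,-0.5],[0.0007,0.0046,0.11,0,0,-0.002,-0.5],[0.0007,0.0046,0.11,0,0,-0.002,-0.5],[0.0007,0.0046,0.11,0,0,-0.002,-0.5],[0.0007,0.0046,0.11,0,0,-0.002,-0.5],[0.0007,0.0046,0.11,0,0,-0.002,-0.5]]]}}

```text
time: 6.97
tool_pos: [0.4769, 0.3507, 0.09]
tcp_rot: [-0.816, 3.029, 0.004]
wrist_force: [-0.0, -0.8, 0.1]
width: 0.746
```

```bash
python3 - <<'E'
from go import *
show()
row((.4757,.3486,.024),120.1)
im=read_camera("wrist")[:,:,::-1].copy();cv2.imwrite("pics/w3.png",im)
E
```

```text
t 6.97 p [0.4769 0.3507 0.09  ] yang 120.16 z [ 0.0038  0.0038 -1.    ] F [-0.03 -0.79  0.06] M [ 0.001 -0.01   0.017] w 0.746
[0.0024, -0.0013, 0.066, 0.0004, 0.0017, 0.0003]
```

View pics/w3.png

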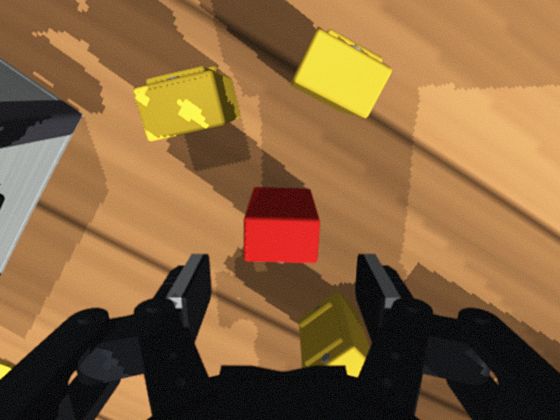

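```bash
python3 - <<'E'
from go import *
c=KRt("wrist"); p=unproj(c,[(244,262),(319,262),(318,219),(247,219)],.064);print(p.round(4),p.mean(0))
m=p.mean(0); 
d=p[1]-p[0];print(np.degrees(np.arctan2(d[1],d[0])))
row((m[0],m[1],.024),120.1)
E
```

```text
[[0.4968 0.3374 0.064 ]
 [0.4765 0.3722 0.064 ]
 [0.456  0.3588 0.064 ]
 [0.4743 0.3271 0.064 ]] [0.47589712 0.34886206 0.064     ]
120.14706982748308
[0.0021, -0.0011, 0.066, 0.0004, 0.0017, 0.0003]
```

>>> {"method": "apply_moves", "body": {"plan": [[[0.002,-0.001,0.02,0,0.0015,0,-0.5],[0.002,-0.001,0.045,0,0.0015,0,-0.5],[0.002,-0.001,0.066,0,0.0015,0,-0.5],[0.002,-0.001,0.066,0,0.0015,0,-0.5],[0.002,-0.001,0.066,0,0.0015,0,-0.5],[0.002,-0.001,0.066,0,0.0015,0,-0.5],[0.002,-0.001,0.066,0,0.0015,0,-0.5],[0.002,-0.001,0.066,0,0.0015,0,0]]], "force": 80}}

```text
time: 7.68
tool_pos: [0.4755, 0.349, 0.0237]
tcp_rot: [0.818, -3.033, -0.002]
wrist_force: [-0.4, 0.3, 0.5]
width: 0.62
```

```bash
python3 - <<'E'
from go import *
show()
row((.4759,.3488,.024),120.1)
E
```

```text
t 7.68 p [0.4755 0.349  0.0237] yang 120.18 z [-7.0e-04  1.2e-03 -1.0e+00] F [-0.44  0.27  0.52] M [-0.036 -0.013 -0.067] w 0.62
[-0.0003, -0.0004, -0.0003, 0.0004, 0.0, 0.0004]
```

>>> {"method": "apply_moves", "body": {"plan": [[[0,0,0,0,0,0,0.3],[0,0,0,0,0,0,0.6],[0,0,0,0,0,0,1],[0,0,0,0,0,0,1],[0,0,0,0,0,0,1],[0,0,0,0,0,0,1],[0,0,0,0,0,0,1],[0,0,0,0,0,0,1]]], "force": 80}}

```text
time: 8.35
tool_pos: [0.4753, 0.3489, 0.0234]
tcp_rot: [0.818, -3.033, -0.002]
wrist_force: [0.1, -0.0, 7.1]
width: 0.456
```

```bash
python3 - <<'E'
from go import *
show()
im=read_camera("wrist")[:,:,::-1].copy();cv2.imwrite("pics/w4.png",im)
E
```

```text
t 8.35 p [0.4753 0.3489 0.0234] yang 120.18 z [-0.001  0.001 -1.   ] F [ 0.05 -0.    7.14] M [-0.006  0.099  0.028] w 0.456
```

View pics/w4.png

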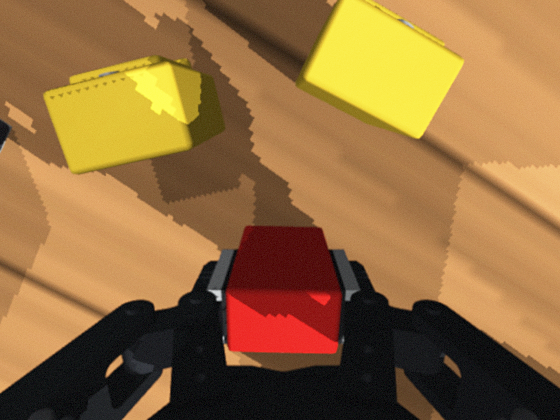

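```bash
python3 - <<'E'
from go import *
c=KRt("wrist"); p=unproj(c,[(229,352),(340,352),(335,290),(231,290)],.064);print(p.round(4),p.mean(0))
s=readout.read_state();print(R.from_rotvec(s['tcp_rot']).inv().apply(p-s['tool_pos']).round(4))
row((.71,.05,.20),84.05)
E
```

```text
[[0.4964 0.3381 0.064 ]
 [0.4765 0.3724 0.064 ]
 [0.4561 0.3571 0.064 ]
 [0.4736 0.327  0.064 ]] [0.475645   0.34864287 0.064     ]
[[-0.0128 -0.0199 -0.0407]
 [-0.0128  0.0199 -0.0406]
 [ 0.0125  0.0168 -0.0406]
 [ 0.0126 -0.018  -0.0406]]
[-0.0526, -0.3761, -0.1772, 0.0004, -0.0003, 0.2007]
```

>>> {"method": "apply_moves", "body": {"plan": [[[0,0,-0.02,0,0,0,1],[0,0,-0.05,0,0,0,1],[0,0,-0.09,0,0,0,1],[0,0,-0.13,0,0,0,1],[0,0,-0.17,0,0,0,1],[0,0,-0.18,0,0,0,1],[0,0,-0.18,0,0,0,1],[0,0,-0.18,0,0,0,1]]]}}

```text
time: 9.07
tool_pos: [0.4745, 0.348, 0.2014]
tcp_rot: [0.817, -3.03, -0.0]
wrist_force: [-0.2, -0.2, -1.8]
width: 0.46
```

```bash
python3 - <<'E'
from go import *
show()
row((.71,.05,.20),84.05)
E
```

```text
t 9.07 p [0.4745 0.348  0.2014] yang 120.17 z [-3.4e-03 -7.0e-04 -1.0e+00] F [-0.2  -0.22 -1.76] M [-0.015  0.03   0.04 ] w 0.46
[-0.0538, -0.376, 0.0008, 0.0, -0.0011, 0.2007]
```

>>> {"method": "apply_moves", "body": {"plan": [[[-0.054,-0.376,0,0,-0.001,0.2007,1],[-0.054,-0.376,0,0,-0.001,0.2007,1],[-0.054,-0.376,0,0,-0.001,0.2007,1],[-0.054,-0.376,0,0,-0.001,0.2007,1],[-0.054,-0.376,0,0,-0.001,0.2007,1],[-0.054,-0.376,0,0,-0.001,0.2007,1],[-0.054,-0.376,0,0,-0.001,0.2007,1],[-0.054,-0.376,0,0,-0.001,0.2007,1]]]}}

```text
time: 9.73
tool_pos: [0.68, 0.0846, 0.1961]
tcp_rot: [-0.163, -3.129, 0.002]
wrist_force: [0.5, 0.7, -1.2]
width: 0.459
```

```bash
python3 - <<'E'
from go import *
show()
row((.71,.05,.20),84.05)
E
```

```text
t 9.73 p [0.68   0.0846 0.1961] yang 84.04 z [-8.e-03 -7.e-04 -1.e+00] F [ 0.54  0.73 -1.21] M [ 0.004 -0.001 -0.017] w 0.459
[-0.0334, -0.0313, -0.0042, -0.0005, -0.0025, -0.0001]
```

>>> {"method": "apply_moves", "body": {"plan": [[[-0.05,-0.03,-0.004,0,-0.002,0,1],[-0.05,-0.03,-0.004,0,-0.002,0,1],[-0.05,-0.03,-0.004,0,-0.002,0,1],[-0.05,-0.03,-0.004,0,-0.002,0,1],[-0.05,-0.03,-0.004,0,-0.002,0,1],[-0.05,-0.03,-0.004,0,-0.002,0,1],[-0.05,-0.03,-0.004,0,-0.002,0,1],[-0.05,-0.03,-0.004,0,-0.002,0,1]]]}}

```text
time: 10.4
tool_pos: [0.7273, 0.0528, 0.2048]
tcp_rot: [0.161, 3.132, -0.001]
wrist_force: [0.9, -0.4, -1.4]
width: 0.458
```

```bash
python3 - <<'E'
from go import *
show()
im=read_camera("wrist")[:,:,::-1].copy();cv2.imwrite("pics/w5.png",im)
im=read_camera("side")[:,:,::-1].copy();cv2.imwrite("pics/s5.png",im)
im=read_camera("top")[:,:,::-1].copy();cv2.imwrite("pics/t5.png",im)
c=KRt("wrist")
from fit import boxpts
w,L=boxpts((.55317,.06457,3.03773,0))
print(proj(c,np.vstack([w((-.102,-.032,.105)),w((-.102,.032,.105)),w((-.098,.032,.105)),w((-.098,-.032,.105)),L(.16,-.13,.008),L(.16,.13,.008)])).round(1))
E
```

```text
t 10.4 p [0.7273 0.0528 0.2048] yang 84.13 z [ 5.e-03 -8.e-04 -1.e+00] F [ 0.93 -0.39 -1.44] M [-0.022 -0.02  -0.061] w 0.458
[[323.   98.3]
 [228.1  98.2]
 [227.8  92.1]
 [323.2  92.1]
 [480.5  64.5]
 [ 70.4  64.5]]
```

View pics/w5.png

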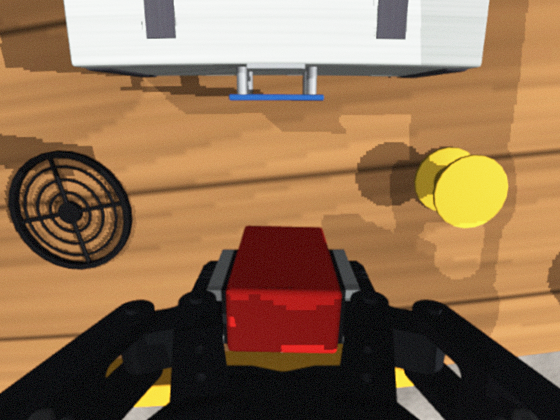

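View pics/s5.png

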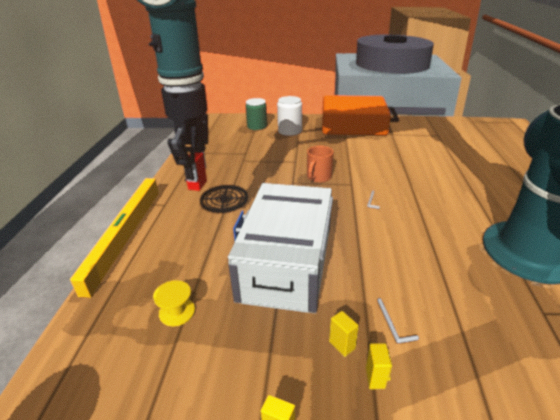

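View pics/t5.png

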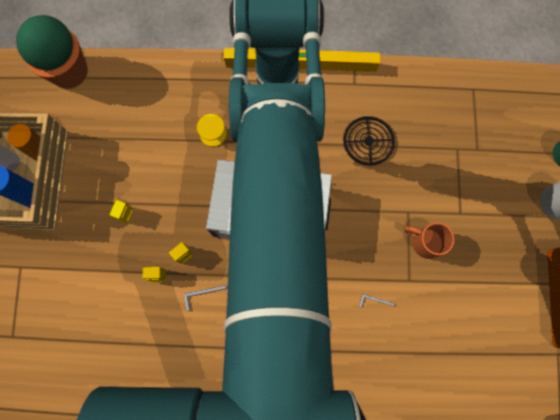

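```bash
python3 - <<'E'
from go import *
show()
row((.705,.0487,.14),84.05)
row((.705,.0487,.0634),84.05)
E
```

```text
t 10.55 p [0.7278 0.0523 0.2054] yang 84.1 z [ 6.e-03 -8.e-04 -1.e+00] F [-0.59  0.26 -1.81] M [ 0.014 -0.001  0.031] w 0.456
[0.0227, -0.0059, 0.0653, -0.0001, 0.0019, 0.0003]
[0.0232, -0.0059, 0.1419, -0.0001, 0.0019, 0.0003]
```

>>> {"method": "apply_moves", "body": {"plan": [[[0.01,-0.006,0.02,0,0.002,0,1],[0.02,-0.006,0.045,0,0.002,0,1],[0.023,-0.006,0.07,0,0.002,0,1],[0.023,-0.006,0.1,0,0.002,0,1],[0.023,-0.006,0.125,0,0.002,0,1],[0.023,-0.006,0.141,0,0.002,0,1],[0.023,-0.006,0.141,0,0.002,0,1],[0.023,-0.006,0.141,0,0.002,0,1]]]}}

```text
time: 11.22
tool_pos: [0.7044, 0.0481, 0.0628]
tcp_rot: [-0.163, -3.134, 0.001]
wrist_force: [-0.6, 0.2, -0.6]
width: 0.459
```

```bash
python3 - <<'E'
from go import *
show()
row((.6870,.0506,.0634),84.05)
im=read_camera("wrist")[:,:,::-1].copy();cv2.imwrite("pics/w6.png",im)
im=read_camera("side")[:,:,::-1].copy();cv2.imwrite("pics/s6.png",cv2.resize(im[150:320,160:350],None,fx=4,fy=4,interpolation=2)[:600])
c=KRt("wrist")
from fit import boxpts
w,L=boxpts((.55317,.06457,3.03773,0))
print(proj(c,np.vstack([w((-.102,-.032,.105)),w((-.102,.032,.105)),L(.16,-.13,.008),L(.16,.13,.008)])).round(1))
E
```

```text
t 11.22 p [0.7044 0.0481 0.0628] yang 84.06 z [-3.2e-03 -3.0e-04 -1.0e+00] F [-0.63  0.2  -0.58] M [-0.056 -0.012 -0.029] w 0.459
[0.0175, 0.0007, -0.0005, -0.0002, -0.001, 0.0]
[[ 392.1  170.4]
 [ 182.1  170.3]
 [ 742.3  108. ]
 [-169.8  107.1]]
```

View pics/w6.png

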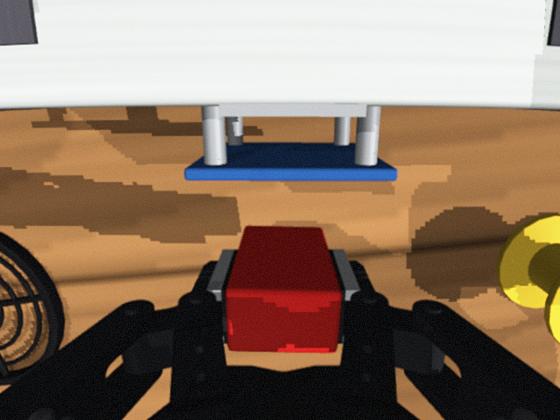

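View pics/s6.png

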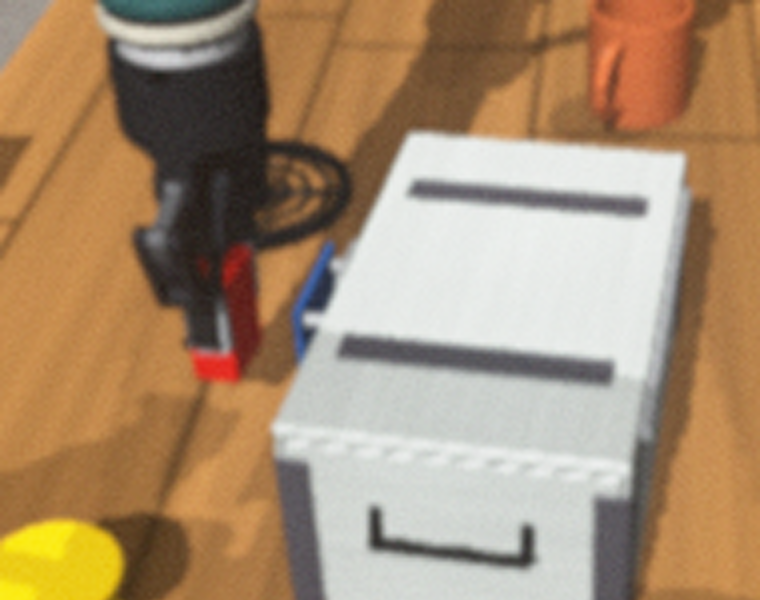

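>>> {"method": "apply_moves", "body": {"plan": [[[0.01,0.001,-0.0005,0,-0.0005,0,1],[0.018,0.002,-0.0005,0,-0.0007,0,1],[0.025,0.002,-0.0005,0,-0.0007,0,1],[0.029,0.002,-0.0005,0,-0.0007,0,1],[0.031,0.002,-0.0005,0,-0.0007,0,1],[0.031,0.002,-0.0005,0,-0.0007,0,1],[0.031,0.002,-0.0005,0,-0.0007,0,1],[0.031,0.002,-0.0005,0,-0.0007,0,1]]]}}

```text
time: 11.98
tool_pos: [0.6751, 0.0531, 0.0645]
tcp_rot: [0.163, 3.135, -0.0]
wrist_force: [0.4, -0.4, -0.5]
width: 0.459
```

```bash
python3 - <<'E'
from go import *
show()
F=[]
im=read_camera("wrist")[:,:,::-1].copy();cv2.imwrite("pics/w7.png",im)
show()
im=read_camera("side")[:,:,::-1].copy();cv2.imwrite("pics/s7.png",cv2.resize(im[180:280,180:300],None,fx=6,fy=6,interpolation=2))
show()
E
```

```text
t 11.98 p [0.6751 0.0531 0.0645] yang 84.04 z [ 2.e-03 -4.e-04 -1.e+00] F [ 0.4  -0.41 -0.51] M [ 0.013  0.01  -0.032] w 0.459
t 12.03 p [0.6751 0.0531 0.0644] yang 84.04 z [ 1.9e-03 -4.0e-04 -1.0e+00] F [ 0.94  0.7  -1.36] M [-0.015  0.008 -0.06 ] w 0.457
t 12.08 p [0.6751 0.0531 0.0644] yang 84.04 z [ 1.7e-03 -4.0e-04 -1.0e+00] F [-0.31  0.2  -1.23] M [-0.035 -0.035  0.034] w 0.461
```

View pics/w7.png

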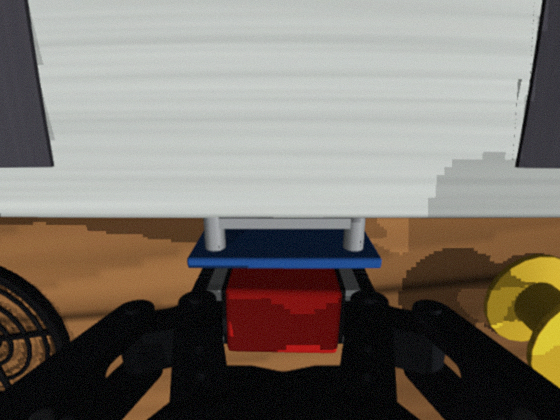

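View pics/s7.png

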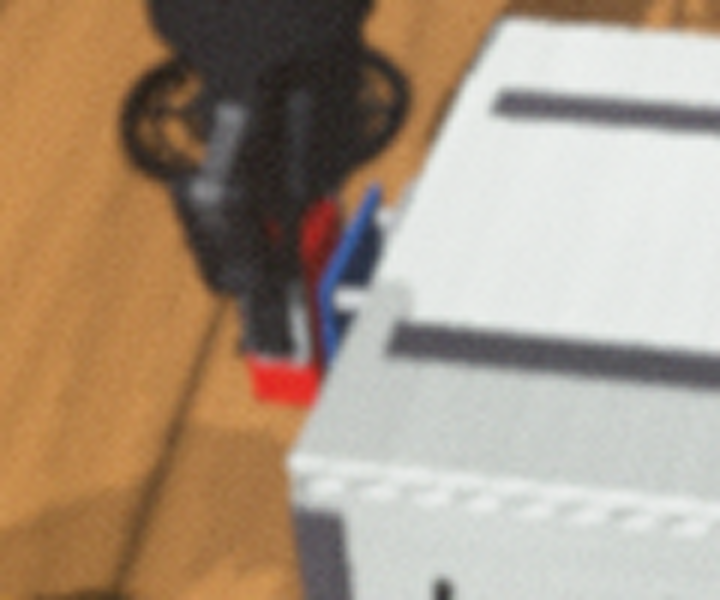

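>>> {"method": "apply_moves", "body": {"plan": [[[0.002,0,0.0005,0,0,0,1],[0.004,0,0.001,0,0,0,1],[0.006,0,0.001,0,0,0,1],[0.008,0,0.001,0,0,0,1],[0.01,0,0.001,0,0,0,1],[0.01,0,0.001,0,0,0,1],[0.01,0,0.001,0,0,0,1],[0.01,0,0.001,0,0,0,1]]]}}

```text
time: 12.75
tool_pos: [0.6654, 0.0542, 0.0637]
tcp_rot: [0.163, 3.135, -0.0]
wrist_force: [3.1, 0.1, -1.7]
width: 0.461
```

```bash
python3 - <<'E'
from go import *
show()
for i in range(4): read_camera("wrist"); show()
E
```

```text
t 12.75 p [0.6654 0.0542 0.0637] yang 84.05 z [ 2.8e-03 -4.0e-04 -1.0e+00] F [ 3.15  0.09 -1.72] M [-0.054 -0.359 -0.031] w 0.461
t 12.8 p [0.6654 0.0542 0.0637] yang 84.05 z [ 2.7e-03 -4.0e-04 -1.0e+00] F [ 3.33 -0.14 -2.27] M [-0.066 -0.383 -0.105] w 0.464
t 12.85 p [0.6653 0.0542 0.0637] yang 84.05 z [ 2.5e-03 -4.0e-04 -1.0e+00] F [ 3.23  0.77 -1.82] M [-0.018 -0.426 -0.085] w 0.459
t 12.9 p [0.6654 0.0542 0.0637] yang 84.04 z [ 2.5e-03 -4.0e-04 -1.0e+00] F [ 2.96 -0.76 -1.4 ] M [-0.027 -0.344 -0.049] w 0.456
t 12.95 p [0.6653 0.0542 0.0637] yang 84.05 z [ 2.4e-03 -4.0e-04 -1.0e+00] F [ 3.41 -0.56 -1.7 ] M [ 0.007 -0.405 -0.016] w 0.464
```

>>> {"method": "apply_moves", "body": {"plan": [[[0.001,0,0,0,0,0,1],[0.002,0,0,0,0,0,1],[0.003,0,0,0,0,0,1],[0.004,0,0,0,0,0,1],[0.005,0,0,0,0,0,1],[0.005,0,0,0,0,0,1],[0.005,0,0,0,0,0,1],[0.005,0,0,0,0,0,1]]]}}

```text
time: 13.62
tool_pos: [0.6618, 0.0546, 0.0638]
tcp_rot: [0.163, 3.131, -0.0]
wrist_force: [9.2, -0.4, -5.0]
width: 0.46
```

```bash
python3 - <<'E'
from go import *
show()
im=read_camera("wrist")[:,:,::-1].copy();cv2.imwrite("pics/w8.png",im)
show()
im=read_camera("side")[:,:,::-1].copy();cv2.imwrite("pics/s8.png",cv2.resize(im[180:280,180:300],None,fx=6,fy=6,interpolation=2))
F=[]
for i in range(6): read_camera("wrist"); F.append(readout.read_state()['wrist_force'])
print(np.mean(F,0));show()
E
```

```text
t 13.62 p [0.6618 0.0546 0.0638] yang 84.05 z [ 5.9e-03 -6.0e-04 -1.0e+00] F [ 9.18 -0.38 -4.99] M [-0.058 -1.22  -0.031] w 0.46
t 13.67 p [0.6618 0.0546 0.0638] yang 84.05 z [ 5.9e-03 -5.0e-04 -1.0e+00] F [ 8.24 -0.96 -5.7 ] M [-0.035 -1.209 -0.026] w 0.464
[ 8.68333299 -0.89345165 -4.78178489]
t 14.02 p [0.6618 0.0546 0.0638] yang 84.05 z [ 5.8e-03 -5.0e-04 -1.0e+00] F [ 8.94 -1.01 -5.18] M [-0.059 -1.2   -0.002] w 0.457
```

View pics/w8.png

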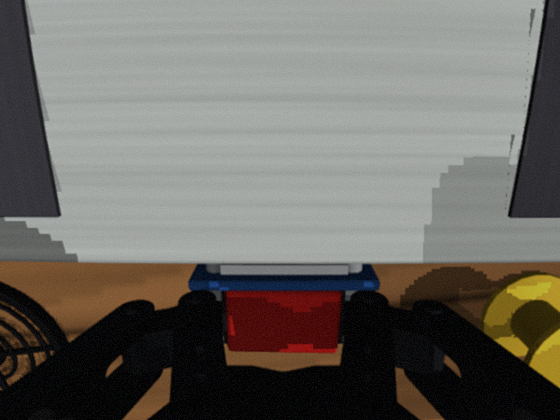

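View pics/s8.png

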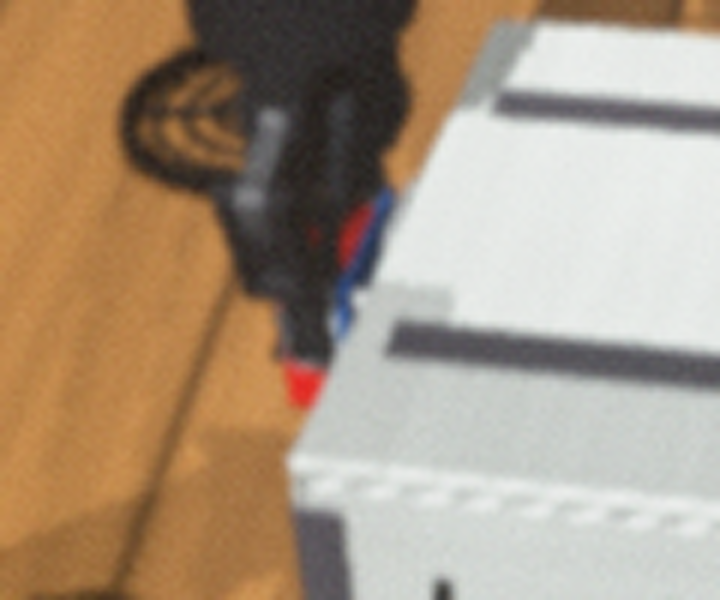

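>>> {"method": "apply_moves", "body": {"plan": [[[0.0003,0,0.0004,0,0.001,0,1],[0.0006,0,0.0007,0,0.002,0,1],[0.0009,0,0.001,0,0.002,0,1],[0.0009,0,0.001,0,0.002,0,1],[0.0009,0,0.001,0,0.002,0,1],[0.0009,0,0.001,0,0.002,0,1],[0.0009,0,0.001,0,0.002,0,1],[0.0009,0,0.001,0,0.002,0,1]]]}}

```text
time: 14.68
tool_pos: [0.6617, 0.0546, 0.0637]
tcp_rot: [0.163, 3.136, 0.0]
wrist_force: [8.9, -1.4, -2.3]
width: 0.459
```

```bash
python3 - <<'E'
from go import *
F=[]
for i in range(8): read_camera("side"); F.append(readout.read_state()['wrist_force'])
print(np.mean(F,0));show()
E
```

```text
[ 8.46992854 -0.97564111 -1.90216405]
t 15.08 p [0.6617 0.0546 0.0637] yang 84.06 z [ 0.0013 -0.     -1.    ] F [ 8.08 -1.81 -0.59] M [-0.138 -1.181  0.011] w 0.456
```

>>> {"method": "apply_moves", "body": {"plan": [[[0.0004,0,0,0,0,0,1],[0.0008,0,0,0,0.0003,0,1],[0.0013,0,0,0,0.0003,0,1],[0.0013,0,0,0,0.0003,0,1],[0.0013,0,0,0,0.0003,0,1],[0.0013,0,0,0,0.0003,0,1],[0.0013,0,0,0,0.0003,0,1],[0.0013,0,0,0,0.0003,0,1]]]}}

```text
time: 15.75
tool_pos: [0.6609, 0.0547, 0.0637]
tcp_rot: [0.163, 3.136, 0.0]
wrist_force: [9.4, -1.0, -2.9]
width: 0.461
```

```bash
python3 - <<'E'
from go import *
F=[]
for i in range(8): im=read_camera("wrist"); F.append(readout.read_state()['wrist_force'])
print(np.mean(F,0));show()
cv2.imwrite("pics/w9.png",im[:,:,::-1])
im=read_camera("side")[:,:,::-1].copy();cv2.imwrite("pics/s9.png",im)
E
```

```text
[ 9.34813321 -0.75776467 -3.03707683]
t 16.15 p [0.6609 0.0546 0.0637] yang 84.06 z [ 0.0013  0.     -1.    ] F [ 9.03 -0.6  -3.13] M [-0.179 -1.373  0.022] w 0.46
```

View pics/w9.png

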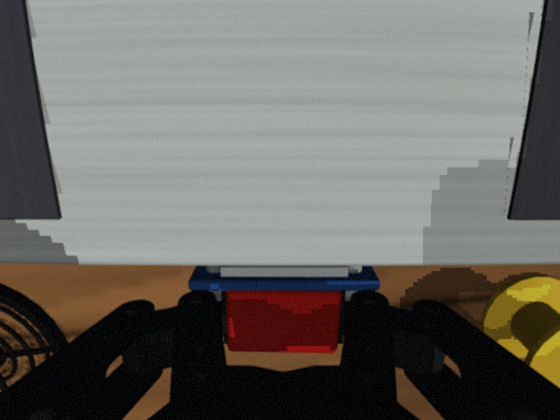

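View pics/s9.png

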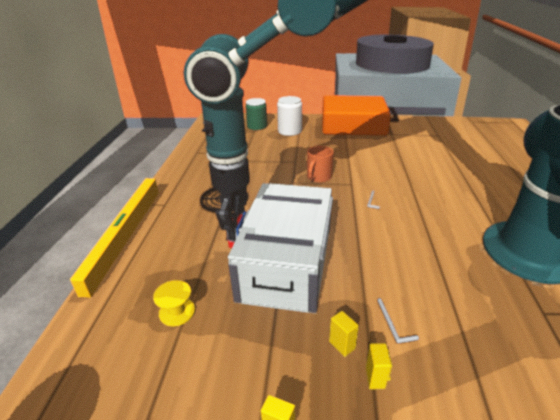

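>>> {"method": "apply_moves", "body": {"plan": [[[0.0003,0,0,0,0,0,1],[0.0007,0,0.0002,0,0.0003,0,1],[0.0007,0,0.0002,0,0.0003,0,1],[0.0007,0,0.0002,0,0.0003,0,1],[0.0007,0,0.0002,0,0.0003,0,1],[0.0007,0,0.0002,0,0.0003,0,1],[0.0007,0,0.0002,0,0.0003,0,1],[0.0007,0,0.0002,0,0.0003,0,1]]]}}

```text
time: 16.87
tool_pos: [0.6605, 0.0547, 0.0637]
tcp_rot: [0.163, 3.136, 0.0]
wrist_force: [10.2, -1.7, -2.8]
width: 0.464
```

```bash
python3 - <<'E'
from go import *
F=[]
for i in range(10): im=read_camera("wrist"); F.append(readout.read_state()['wrist_force'])
print(np.mean(F,0));show()
E
```

```text
[10.24051236 -0.79941479 -3.07556388]
t 17.37 p [0.6605 0.0547 0.0637] yang 84.06 z [ 1.2e-03  1.0e-04 -1.0e+00] F [10.52 -0.7  -2.56] M [-0.168 -1.512  0.037] w 0.46
```

Push is steady at about 10 N. I'm handing the job in.

```bash
python3 -c "
from workcell import bot
print(bot.finish_job())"
```

```text
the job is handed in; nothing more can be done
None
```

I shut the lid first, then picked up the red latch by its sides and pressed its back onto the blue plate. I handed the job in at about 17.4 s, with the arm still holding it there.

- **Lid:** it looks level in the side view. The fingertips stopped on it at 118.4 mm with about 12 N, where its shut top should be at 118 mm.
- **Push:** the wrist force along the push averaged about 10.2 N over 10 readings, with 0.5–1 N noise. About 3 N downward was also showing, roughly 1 N of it the latch's weight and the rest probably friction on the plate.
- **Position:** in the wrist camera the latch and plate centres are both at about column 284, so sideways they agree within about 1 mm. The latch centre works out at 72.3 mm above the bench against 72 mm for the plate. I got that height from the grip, not from a picture.
- **Tilt:** the tool was within about 0.1° of vertical and lined up with the box as I had fitted it. An early push tilted it 0.35°, which I corrected before handing in.
- **Other things:** the mug, spool, hex keys, fan guard and yellow look-alikes look unmoved in the last pictures. The fan guard and mug are partly hidden by the arm in the side view.

No check failed. One image prediction put the plate about 1.4 mm off to the side of where the camera saw it, so I followed the camera.

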